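# Comb the stirring rods into their tray

## Robot

A 6-joint arm with a two-finger parallel gripper is mounted at the origin on the work surface. World frame = base frame: x ahead of the robot, y to its left, z up, the work surface at z = 0. Lengths are in mm, angles in rad, forces in N, time in s.
With the tool pointing down it reaches from about 400 to 825 mm from the base axis. Payload 7 kg.
Tool frame: the origin (TCP) lies at the very end of the fingers, on their centre line; the grasp point (between the pads) lies 19 mm behind it; z points along the fingers, y is the direction in which the jaws open and shut (so a half turn about z gives the same grasp; the last joint's range is limited). The gripper opens to 88 mm and grips with 3 to 60 N. Pads are 19 mm wide; open, the fingers measure 130 mm over their backs; the gripper's body (78 mm by 193 mm) begins 47 mm behind the grasp point.
Start: joints at [-0.816, 0.359, 0.012, 0, -1.224, -0.288], TCP at [303.742, -602.774, 226.561] pointing down, gripper open.
Joint ranges: [-3.07, 3.07], [-1.43, 2.12], [-1.02, 1.25], [-3.03, 1.67], [-3.05, -0], [-3.03, 3.03]. Speed limits (rad/s): [2.39, 2.39, 3.01, 3.14, 3.14, 3.14].

## Interface

Orientations are given as a unit quaternion [x, y, z, w].
In Python, from plant import bot gives the robot as it stands. Calls block until the motion is done:
- bot.move_ptp(position, orientation): joint-space move of the TCP to a pose.
- bot.line_to(position, velocity=150, ori=None): straight line of the TCP; ori=None keeps the orientation; velocity is the mean speed in mm/s.
- bot.move_joints(angles): joint-space move.
- bot.move_gripper(opening, force=None): finger opening in mm; force is the grip in N (None keeps the last); returns when the fingers have stopped.
- bot.pause(seconds).
- bot.solve_ik(position, orientation): joint angles nearest the present ones, or None.
- bot.read_state(): the state.
- bot.camera(name): name is "scene" or "top" or "wrist"; returns the picture (420x560x3 uint8, red, green, blue); there is no depth.
- bot.get_calibration(name): a dict with "fx", "fy", "cx", "cy" (pixels), "view" (4x4, takes a point from world to camera coordinates); the wrist camera has in their place "T_tool_cam" (4x4, takes a point from camera to tool coordinates, whose origin is the TCP and whose axes are the flange's). Camera axes: x right, y up, looking along -z (the intrinsics and any distortion apply to the point x, -y, -z); pixel columns grow to the right and rows downward; lengths in mm; the calibration is good to about 2 mm. A picture is of the moment at which its call begins: read the wrist's pose just before it. get_calibration takes no time and is no camera call.
A pose or a line that the arm cannot do raises bot.Unreachable and nothing moves.
- bot.close_job(): hands the job in, once; it reports no verdict.
The state is a dict: "t": time; "joint_pos": joint angles; "qvel": joint speeds; "tau": joint torques, N m; "tcp_pos": TCP position; "eef_rot": TCP orientation; "contact_force": force on the tool from outside, world axes, zero at the start; "moment": the same for the moment, N m; "width": finger opening in mm.
Only numpy, scipy, OpenCV 4.12 (cv2) and the standard library are available. Lean on these libraries where they do the work, as an engineer would, in place of code of your own. Each camera call takes 0.05 s, during which the arm holds its last target. There are 200 camera calls.

## Task

The washed stirring rods lie criss-cross in the ribbed tray. Take the rake from its rest and comb the rods with it until every rod lies down in a groove of its own, then hang the rake back on its rest. Do not touch the rods with your fingers, and leave the other things on the bench alone.

Things in the scene. Friction and masses are not known exactly. Their poses are not given: they have to be found in the camera images.
- tray: Grey moulded rod tray, fixed, outside 184 (x) x 284 (y) x 35 mm high, walls 6 mm thick. Origin: centre of its underside; z up. 14 grooves run along its x axis, 172 mm from wall to wall, side by side across y, centred at y = -130, -110, ... +130 mm; each 12 mm wide between 8 mm ribs with round crests. Groove floors 6 mm above the origin, rib crests 15 mm, wall tops 35 mm.
- rest: Steel rake rest, fixed to the bench: foot plate 216 (x) x 75 (y) x 6 mm and two upright forked cheeks at x = -94 and +94 mm (10 mm thick). Origin: centre of its underside; z up; the rake hangs along the rest's x axis, either way round.
- rest_seat (a point): Point on the rest midway between its two forks, at the height of the fork floors (35 mm above the bench): where the rake's origin is when it hangs on the rest. Fork slots are 18 mm wide at the floor and flare to about 34 mm at their tops, 20 mm higher.
- rake: Rake (0.2 kg), hanging on its rest at the start: straight steel spine 206 long (x) x 12 thick (y) x 14 mm high; 8 steel teeth 6 mm across, 20 mm apart (x = -70 to +70 mm), reaching 18.5 mm below the spine; on top a beech grip 66 (x) x 16 (y) mm, from 14 to 58 mm above the spine's underside. Origin: middle of the spine's underside; x along the spine, z up. Same end for end.
- rake_grip (a point): Middle of the rake's wooden grip, 36 mm above the spine's underside (54.5 mm above the tooth tips); pinch it across its 16 mm thickness (rake y).
- rake_teeth (a point): Middle of the row of teeth, at the tips. With the spine along tray x its bare ends can ride on the tray's two side walls (those across its x axis); the tips then hang 1.5 mm above the rib crests, push what lies on the ribs and pass over rods lying in grooves, which are wholly below the crests.
- rod1: White PTFE stirring rod, 150 mm long, 8 mm thick, round ends, 17 g; starts lying askew across the ribs. Origin: its middle, on its axis; x along the rod (it may roll about x). Its middle is 10 mm above the tray's origin when it lies in a groove, 19 mm when it lies on the ribs.
- rod2: White PTFE stirring rod, 150 mm long, 8 mm thick, round ends, 17 g; starts lying askew across the ribs. Origin: its middle, on its axis; x along the rod (it may roll about x). Its middle is 10 mm above the tray's origin when it lies in a groove, 19 mm when it lies on the ribs.
- rod3: White PTFE stirring rod, 150 mm long, 8 mm thick, round ends, 17 g; starts lying askew across the ribs. Origin: its middle, on its axis; x along the rod (it may roll about x). Its middle is 10 mm above the tray's origin when it lies in a groove, 19 mm when it lies on the ribs.
- rod4: White PTFE stirring rod, 150 mm long, 8 mm thick, round ends, 17 g; starts lying askew across the ribs. Origin: its middle, on its axis; x along the rod (it may roll about x). Its middle is 10 mm above the tray's origin when it lies in a groove, 19 mm when it lies on the ribs.
- beaker: Bystander: 100 ml glass beaker, 74 mm across, 90 mm high, beyond the work. Origin: centre of its underside.
- mortar: Bystander: white porcelain mortar, 128 mm across, 75 mm high. Origin: centre of its underside.
- jar: Bystander: amber jar with black cap, 60 mm across, about 85 mm high. Origin: centre of its underside.
- scoop: Bystander: double-ended steel scoop, 200 mm long, 9 mm high, lying on the bench between the robot and the work. Origin: underside, mid-handle.
Mind the look-alikes: they are no part of the job. What is meant by the rake is not green, and is the smaller of those in its own colour.

How it is judged (in metres and radians):
On the way, in this order (a step that is already met when the one before it is completed fails the run):
1. the rake is lifted clear of its rest (z of rake in the frame of rest_seat above 0.025 m), for 0.1 s.
2. the rake's teeth are down in the tray, level with the loose rods (z of rake_teeth in the frame of tray between 0.01 and 0.025 m and x of rake_teeth in the frame of tray between -0.03 and 0.03 m and y of rake_teeth in the frame of tray between -0.136 and 0.136 m), for 0.1 s.
3. every rod lies down in a groove of the tray (z of rod1 in the frame of tray between 0.007 and 0.0125 m and x of rod1 in the frame of tray between -0.025 and 0.025 m and y of rod1 in the frame of tray between -0.137 and 0.137 m and angle between the x axis of each of rod1, rod2, rod3, rod4 and the x axis of tray, either way round below 0.07 rad and z of rod2 in the frame of tray between 0.007 and 0.0125 m and x of rod2 in the frame of tray between -0.025 and 0.025 m and y of rod2 in the frame of tray between -0.137 and 0.137 m and z of rod3 in the frame of tray between 0.007 and 0.0125 m and x of rod3 in the frame of tray between -0.025 and 0.025 m and y of rod3 in the frame of tray between -0.137 and 0.137 m and z of rod4 in the frame of tray between 0.007 and 0.0125 m and x of rod4 in the frame of tray between -0.025 and 0.025 m and y of rod4 in the frame of tray between -0.137 and 0.137 m), for 0.2 s.
At the end, for the whole second after the job is handed in: All four rods lie at the bottom of grooves (middle under 12.5 mm above the tray's origin, within 0.07 rad of the grooves, inside the tray); the rake hangs upright in both forks of its rest (4 mm in height, 18 mm sideways, 0.12 rad), let go; all at rest (all of step 3 and z of rake in the frame of rest_seat between -0.004 and 0.004 m and horizontal distance between rake and rest_seat below 0.018 m and angle between the x axis of rake and the x axis of rest, either way round below 0.12 rad and angle between rake's own z axis and vertical below 0.15 rad and linear speed of each of rake, rod1, rod2, rod3, rod4 below 0.02 m/s); the robot touches nothing.
It fails at once if a finger touched a rod (contact force between the fingers and rod1 above 0.3 N or contact force between the fingers and rod2 above 0.3 N or contact force between the fingers and rod3 above 0.3 N or contact force between the fingers and rod4 above 0.3 N).
It fails at once if the 100 ml glass beaker was pushed away or tipped (distance of beaker from where it was at the start of the episode above 0.03 m or angle between beaker's own z axis and vertical above 0.5 rad).
It fails at once if the white mortar was pushed away or tipped (distance of mortar from where it was at the start of the episode above 0.03 m or angle between mortar's own z axis and vertical above 0.5 rad).
It fails at once if the amber jar was pushed away or tipped (distance of jar from where it was at the start of the episode above 0.03 m or angle between jar's own z axis and vertical above 0.5 rad).
It fails at once if the double-ended steel scoop was pushed away or tipped (distance of scoop from where it was at the start of the episode above 0.03 m).
It also fails if it takes over 72 s, if anything falls off the work surface, if the arm or the gripper's body presses on something with over 40 N, if the wrist force passes 120 N, or if a joint passes its speed limit or range.

## Working session

There is one attempt and no reset: what is moved stays moved. The work goes in short steps, each a Python script; the robot and the scene stay as the last script left them, time stands still between calls to the robot, and variables do not carry over. Pictures are saved under pics/ and viewed, on a budget of 10 in all, crops included, one or two more only if the job needs it, and the job is handed in when it is done.

```bash
mkdir -p pics; ls
python3 - <<'E'
from plant import bot
import cv2, json
for n in ("scene","top"):
    cv2.imwrite(f"pics/{n}0.png", cv2.resize(bot.camera(n)[:,:,::-1],(800,600),interpolation=cv2.INTER_CUBIC))
    c=bot.get_calibration(n); print(n,{k:(v.round(3).tolist() if hasattr(v,'round') and hasattr(v,'tolist') else v) for k,v in c.items()})
print(bot.get_calibration("wrist")); print(bot.read_state())
E
```

```text
pics
scene {'fx': 422.5358439641434, 'fy': 422.5358439641434, 'cx': 282.058431444004, 'cy': 216.25573135064704, 'view': [[0.59, 0.807, 0.018, -326.652], [-0.592, 0.418, 0.689, 225.553], [0.548, -0.418, 0.724, -1243.322], [0.0, 0.0, 0.0, 1.0]]}
top {'fx': 406.0834138229023, 'fy': 406.0834138229023, 'cx': 278.33731063909033, 'cy': 208.63105583351972, 'view': [[0.025, -1.0, 0.007, 43.283], [0.993, 0.025, 0.113, -513.354], [-0.113, 0.004, 0.994, -1031.757], [0.0, 0.0, 0.0, 1.0]]}
{'fx': 334.2315018255348, 'fy': 334.2315018255348, 'cx': 277.3401826421543, 'cy': 215.06217515208172, 'T_tool_cam': array([[ 1.29976162e-03,  9.54944314e-01,  2.96782190e-01,
         8.08121907e+01],
       [ 9.99999139e-01, -1.18829032e-03, -5.55994995e-04,
         5.63504583e-01],
       [-1.78280855e-04,  2.96782657e-01, -9.54945036e-01,
        -1.58066434e+02],
       [ 0.00000000e+00,  0.00000000e+00,  0.00000000e+00,
         1.00000000e+00]])}
{'t': 0.1, 'joint_pos': array([-8.15879021e-01,  3.59300086e-01,  1.11653709e-02, -3.04439384e-04,
       -1.22407923e+00, -2.88106910e-01]), 'qvel': array([ 1.07250185e-03, -2.30968148e-03,  1.81683387e-03, -4.93591280e-05,
        4.70199461e-04,  6.59727989e-04]), 'tau': array([-1.43083442e-03, -5.84160769e+01,  2.93749523e+01,  7.01551393e+00,
        1.01525907e-02, -8.25574352e-05]), 'tcp_pos': array([ 303.56875163, -602.41141322,  225.73340113]), 'eef_rot': array([-2.31241239e-01,  9.72896175e-01,  6.85889166e-04, -2.29024388e-04]), 'contact_force': array([-0.2044063 ,  0.06870892, -0.49130575]), 'moment': array([-0.02651152,  0.02473287, -0.01999873]), 'width': 87.6824700632437}
```

View pics/top0.png

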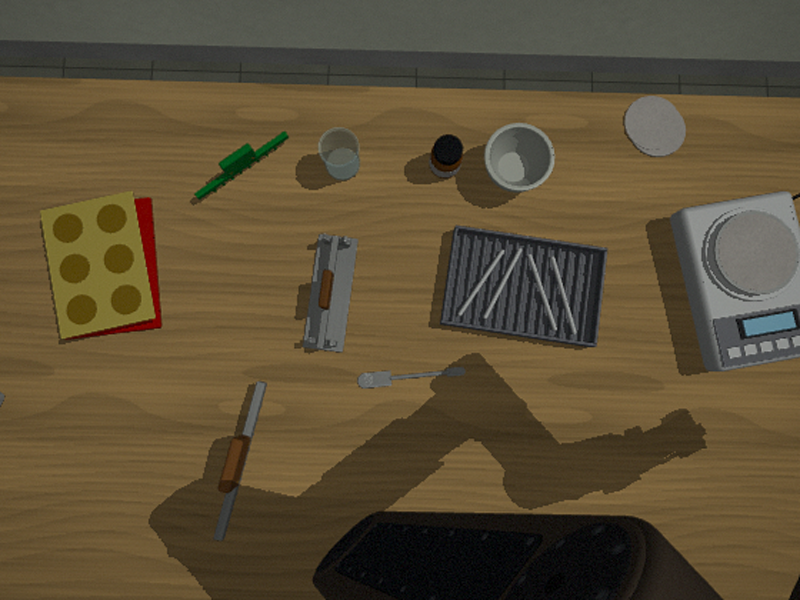

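View pics/scene0.png

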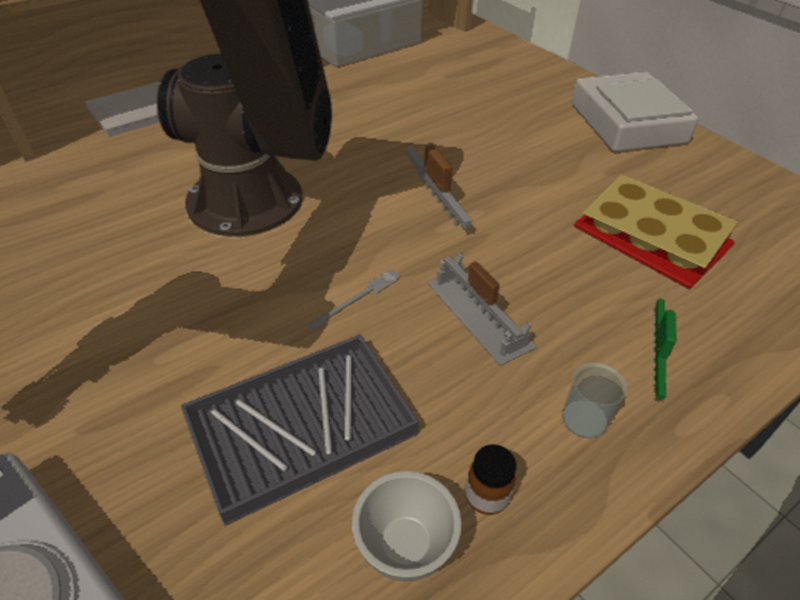

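```bash
cat > h.py <<'E'
from plant import bot
import numpy as np, cv2
from scipy.spatial.transform import Rotation as R
def down(a): return (R.from_euler('z',a)*R.from_euler('x',np.pi)).as_quat()
def cam(n,st=None):
    c=bot.get_calibration(n)
    if n!="wrist": return c,np.array(c["view"])
    T=np.eye(4); T[:3,:3]=R.from_quat(st["eef_rot"]).as_matrix(); T[:3,3]=st["tcp_pos"]
    return c,np.linalg.inv(T@c["T_tool_cam"])
def back(c,V,uv,z,s=800/560):
    uv=np.asarray(uv,float).reshape(-1,2)/s; z=np.broadcast_to(z,len(uv))
    d=np.c_[(uv[:,0]-c["cx"])/c["fx"],-(uv[:,1]-c["cy"])/c["fy"],-np.ones(len(uv))]@V[:3,:3]
    o=-V[:3,:3].T@V[:3,3]
    return o+d*((z-o[2])/d[:,2])[:,None]
def proj(c,V,P,s=800/560):
    q=np.asarray(P)@V[:3,:3].T+V[:3,3]
    return s*np.c_[c["cx"]-c["fx"]*q[:,0]/q[:,2],c["cy"]+c["fy"]*q[:,1]/q[:,2]]
def save(n,name,st=None):
    cv2.imwrite(f"pics/{name}.png",cv2.resize(bot.camera(n)[:,:,::-1],(800,600),interpolation=cv2.INTER_CUBIC))
E
python3 - <<'E'
from h import *
c,V=cam("top")
t=back(c,V,[[457,227],[606,248],[596,346],[441,325]],35); print(t.round(),t.mean(0))
s,W=cam("scene")
t2=back(s,W,[[418,428],[226,520],[183,405],[361,338]],35); print(t2.round(),t2.mean(0))
for p in (t,t2):
    print("edges",np.linalg.norm(np.diff(np.r_[p,p[:1]],axis=0),axis=1))
g=back(c,V,[[326,270],[331,271],[325,308],[320,307]],93); print("grip",g.round(),g.mean(0))
f=back(c,V,[[357,238],[343,352],[305,350]],6); print("foot",f.round())
print("forktops",back(c,V,[[321,236],[344,240],[311,347],[334,350]],[55]*4).round())
for a in (np.pi,0,-.1+np.pi,-.1): print(a,bot.solve_ik([g[:,0].mean(),g[:,1].mean(),200],down(a)))
E
```

```text
[[ 646.  -50.   35.]
 [ 614. -325.   35.]
 [ 433. -304.   35.]
 [ 464.  -23.   35.]] [ 539.45469653 -175.54721995   35.        ]
[[ 661.  -54.   35.]
 [ 629. -324.   35.]
 [ 438. -301.   35.]
 [ 479.  -28.   35.]] [ 551.67680018 -176.67302169   35.        ]
edges [276.76272852 181.63782497 282.20470749 183.65057045]
edges [272.06818083 191.99460732 276.60822671 184.05598442]
grip [[550. 181.  93.]
 [549. 173.  93.]
 [484. 180.  93.]
 [486. 189.  93.]] [517.38873988 180.79436278  93.        ]
foot [[627. 136.   6.]
 [412. 155.   6.]
 [414. 225.   6.]]
forktops [[618. 197.  55.]
 [612. 156.  55.]
 [418. 207.  55.]
 [414. 166.  55.]]
3.141592653589793 [ 6.93697731e-01  1.70332571e-01 -3.08627097e-01 -4.44089210e-16
 -1.09183666e+00 -2.26449406e+00]
0 [ 6.93697731e-01  1.70332571e-01 -3.08627097e-01  4.44089210e-16
 -1.09183666e+00  8.77098596e-01]
3.041592653589793 [ 6.93697731e-01  1.70332571e-01 -3.08627097e-01 -4.44089210e-16
 -1.09183666e+00 -2.36449406e+00]
-0.1 [ 6.93697731e-01  1.70332571e-01 -3.08627097e-01  4.44089210e-16
 -1.09183666e+00  7.77098596e-01]
```

Run:
```python
from h import *
import pickle
st={}
bot.move_ptp([500,-170,300],down(-.12)); st['tray']=bot.read_state(); save("wrist","w_tray")
bot.move_ptp([515,181,230],down(-.09)); st['rest']=bot.read_state(); save("wrist","w_rest")
pickle.dump({k:{x:v[x] for x in("tcp_pos","eef_rot")} for k,v in st.items()},open("st.pkl","wb"))
print(st['rest']['t'],st['rest']['tcp_pos'],st['tray']['tcp_pos'],st['rest']['contact_force'])
```

```text
3.2417 [515.28729585 180.20700256 230.25115689] [ 499.93284192 -170.38595421  299.8367914 ] [-0.22996689  0.30042247  0.42880243]
```

View pics/w_tray.png

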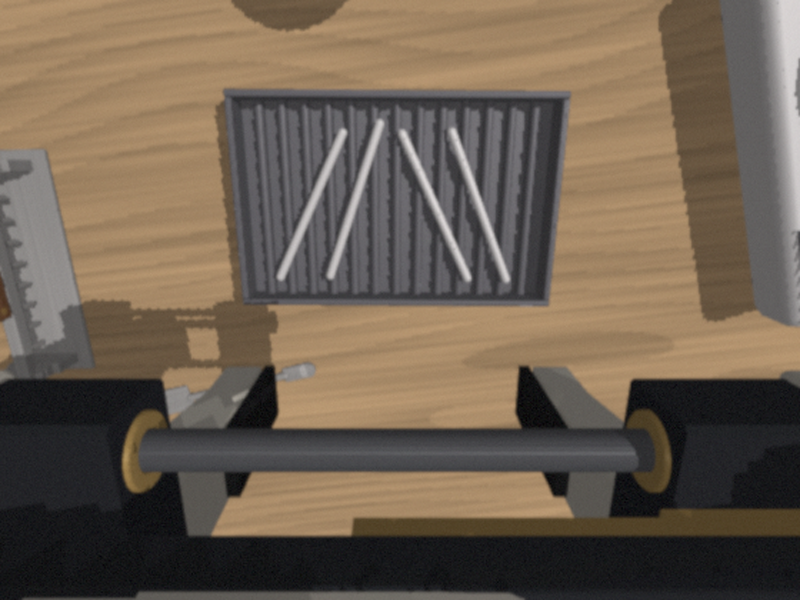

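View pics/w_rest.png

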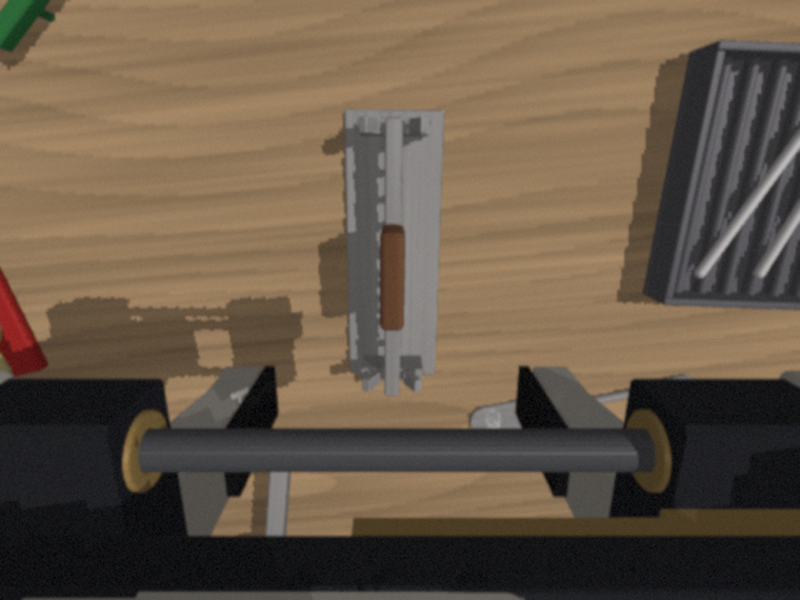

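Run:
```python
from h import *
import pickle
S=pickle.load(open("st.pkl","rb"))
def deg(d): return np.degrees(np.arctan2(d[1],d[0]))
c,V=cam("wrist",S["tray"])
t=back(c,V,[[224,90],[570,93],[549,304],[244,304]],35); print(t.round(1),t.mean(0),np.linalg.norm(np.diff(np.r_[t,t[:1]],axis=0),axis=1))
y=(t[0]-t[1]+t[3]-t[2]); print("tray ang",deg(y)-90)
r=back(c,V,[[343,131],[281,277],[380,123],[330,276],[402,132],[467,279],[452,130],[505,281]],19)
a=np.radians(deg(y)-90); M=np.array([[np.cos(a),np.sin(a)],[-np.sin(a),np.cos(a)]])
print("rods tray xy",((r-t.mean(0))[:,:2]@M.T).round())
c,V=cam("wrist",S["rest"])
e=back(c,V,[[394,118],[392,393]],49); print("spine",e.round(1),e.mean(0),deg(e[0]-e[1]),np.linalg.norm(e[0]-e[1]))
g=back(c,V,[[383,226],[405,226],[404,329],[381,329]],93); print("grip",g.round(1),g.mean(0),deg(g[0]+g[1]-g[2]-g[3]))
f=back(c,V,[[345,110],[444,110],[434,374]],6); print("foot",f.round(1),(f[0]+f[2])/2,deg(f[1]-f[2]))
```

```text
[[ 649.2  -47.2   35. ]
 [ 613.2 -326.2   35. ]
 [ 435.  -304.7   35. ]
 [ 468.9  -24.4   35. ]] [ 541.57190219 -175.63607105   35.        ] [281.37710507 179.48686235 282.32968195 181.73380137]
tray ang -7.11409227650789
rods tray xy [[  61.   47.]
 [ -69.  109.]
 [  67.   15.]
 [ -68.   63.]
 [  60.   -4.]
 [ -70.  -67.]
 [  62.  -47.]
 [ -72. -103.]]
spine [[621.  172.5  49. ]
 [419.9 192.4  49. ]] [520.42254997 182.45445733  49.        ] -5.656335404389527 202.1125503803604
grip [[556.5 185.   93. ]
 [555.3 171.5  93. ]
 [488.3 177.8  93. ]
 [489.7 192.8  93. ]] [522.47113232 181.77174902  93.        ] -6.048272905338617
foot [[633.  208.2   6. ]
 [626.5 134.9   6. ]
 [412.8 156.5   6. ]] [522.89620458 182.30883792   6.        ] -5.766973061442234
```

```bash
cat >> h.py <<'E'
TR=np.array([542.,-176.]); TA=-.124; RS=np.array([522.,182.]); RA=-.1
def tray(x,y,z): return np.r_[TR+R.from_euler('z',TA).as_matrix()[:2,:2]@[x,y],z]
def show(m):
    s=bot.read_state(); print(m,round(s["t"],1),s["tcp_pos"].round(1),s["contact_force"].round(1),round(s["width"],1)); return s
E
python3 - <<'E'
from h import *
bot.move_gripper(45)
bot.line_to([*RS,110],200,down(RA)); bot.line_to([*RS,53],80)
show("down"); bot.move_gripper(0,40); s=show("grip")
bot.line_to([*RS,57],30); show("up4"); bot.line_to([*RS,130],120); show("up")
bot.move_ptp(tray(0,124,130),down(TA)); save("wrist","w_held"); show("over")
E
```

```text
down 5.8 [522.4 182.2  53.4] [ 0.1 -0.   0. ] 44.9
grip 6.4 [522.1 182.1  53.2] [-0.8 -0.6  1.1] 15.5
up4 6.7 [522. 182.  57.] [ 0.6 -0.6 -1.7] 15.5
up 7.4 [521.4 181.7 129.3] [-0.6 -0.4 -2.8] 15.6
over 8.4 [557.3 -52.5 129.6] [-0.2  0.8 -1.4] 16.2
```

View pics/w_held.png

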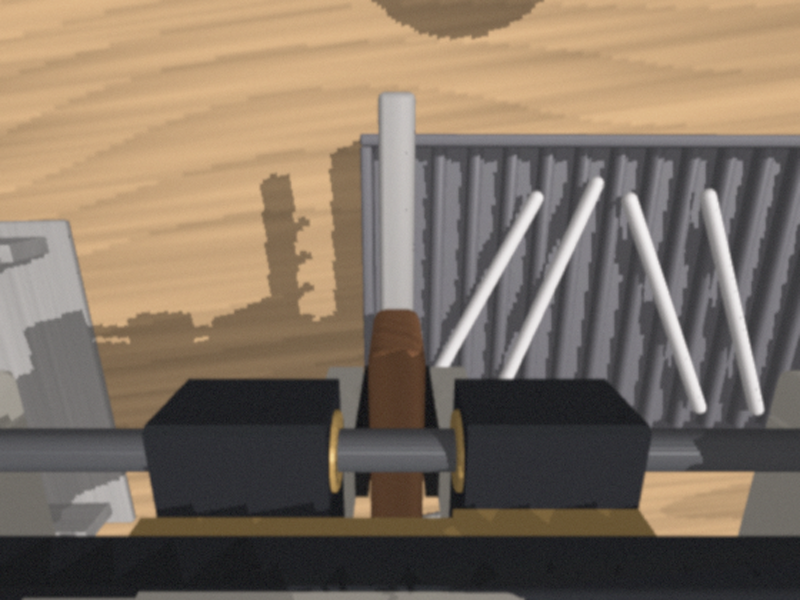

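```bash
python3 - <<'E'
from h import *
bot.line_to(tray(0,124,62),100); show("62")
bot.line_to(tray(0,124,53.3),20); show("53")
for y in (100,75,50,25,4):
    bot.line_to(tray(0,y,53.5),45); show(y)
save("wrist","w_s1")
bot.line_to(tray(0,4,85),100); bot.line_to(tray(0,-55,200),250)
save("top","t_s1")
E
python3 -c "
import cv2,numpy as np
a=cv2.imread('pics/t_s1.png')[200:380,400:640];b=cv2.imread('pics/w_s1.png')
cv2.imwrite('pics/c1.png',np.hstack([cv2.resize(a,(400,300)),cv2.resize(b,(400,300))]))"
```

```text
62 9.2 [557.8 -52.7  62.5] [-0.1  0.6 -2.1] 16.0
53 9.8 [557.3 -53.   53.2] [-0.4  0.  -1.8] 15.9
100 10.5 [554.4 -77.   53.5] [-0.6  0.6 -2. ] 16.0
75 11.2 [ 551.3 -101.8   53.5] [-0.4 -0.4 -2.1] 16.0
50 11.9 [ 548.2 -126.6   53.5] [ 1.6  0.  -2.6] 15.8
25 12.6 [ 545.1 -151.4   53.5] [ 1.  -0.3 -2.6] 15.7
4 13.2 [ 542.4 -172.3   53.5] [-0.1  1.5 -2.2] 15.7
```

View pics/c1.png

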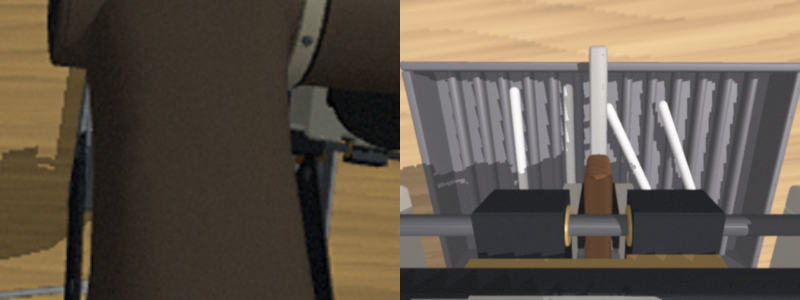

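Run:
```python
from h import *
bot.line_to(tray(0,-124,90),200); bot.line_to(tray(0,-124,62),100)
bot.line_to(tray(0,-124,53.3),20); show("53")
for y in (-100,-75,-50,-25,-4,12):
    bot.line_to(tray(0,y,53.5),45); show(y)
bot.line_to(tray(0,12,85),100); bot.line_to(tray(-80,125,250),300)
s=show("look"); save("wrist","w_s2"); 
import pickle; pickle.dump({x:s[x] for x in("tcp_pos","eef_rot")},open("s2.pkl","wb"))
```

```text
53 16.3 [ 526.6 -299.1   53.2] [ 0.3  0.2 -1.6] 15.7
-100 17.0 [ 529.7 -275.1   53.6] [ 0.  -0.5 -1.8] 15.8
-75 17.7 [ 532.8 -250.3   53.6] [-0.4  0.1 -1.6] 15.7
-50 18.4 [ 536.  -225.5   53.6] [ 0.2 -0.3 -1.9] 15.8
-25 19.1 [ 538.8 -203.6   56.2] [ -6.9 -16.2  17.5] 15.8
-4 19.7 [ 541.7 -179.4   53.7] [-1.6  2.   5.5] 16.0
12 20.2 [ 544.  -163.7   53.6] [0.5 0.1 3. ] 16.0
look 21.6 [477.4 -42.3 248.5] [ 0.9  0.5 -3.2] 15.7
```

View pics/w_s2.png

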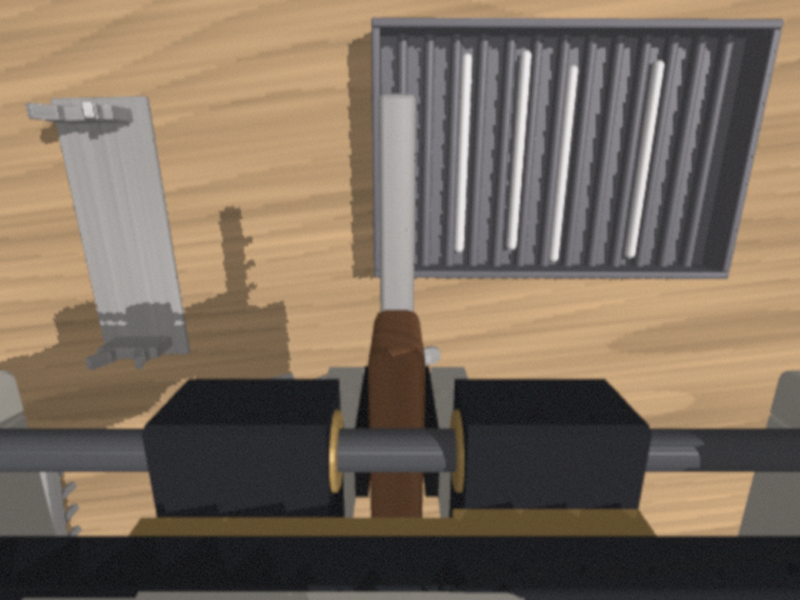

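Run:
```python
from h import *
import pickle
c,V=cam("wrist",pickle.load(open("s2.pkl","rb")))
uv=[[467,56],[460,248],[524,54],[512,245],[573,70],[556,258],[658,65],[631,254]]
M=R.from_euler('z',TA).as_matrix()[:2,:2]
for z in (10,19): print(((back(c,V,uv,z)[:,:2]-TR)@M).round(1).tolist())
print(((back(c,V,[[373,20],[781,21],[727,276],[374,275]],35)[:,:2]-TR)@M).round(1).tolist())
im=cv2.imread("pics/w_s2.png")[10:290,360:790]
cv2.imwrite("pics/c2.png",cv2.resize(im,(800,521),interpolation=cv2.INTER_CUBIC))
```

```text
[[72.3, 72.2], [-72.3, 71.5], [73.7, 29.8], [-69.7, 28.1], [63.0, -8.0], [-80.7, -9.8], [66.5, -71.4], [-77.2, -72.5]]
[[70.7, 73.4], [-70.7, 72.7], [72.1, 31.9], [-68.2, 30.3], [61.5, -5.0], [-78.9, -6.7], [65.0, -67.0], [-75.5, -68.0]]
[[89.9, 141.1], [89.7, -139.0], [-90.1, -139.4], [-89.6, 142.6]]
```

View pics/c2.png

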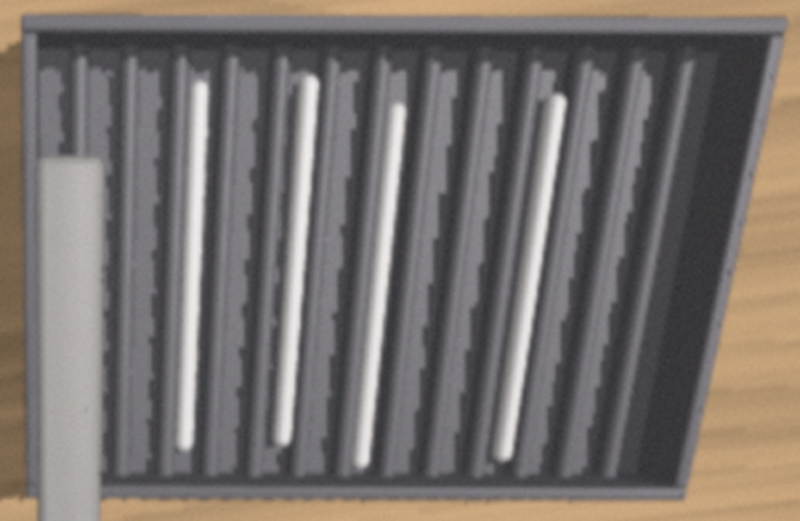

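Run:
```python
from h import *
bot.move_ptp([*RS,130],down(RA)); bot.line_to([*RS,75],100); s=show("75"); f0=s["contact_force"][2]
z=60
bot.line_to([*RS,60],60)
while z>50:
    z-=1; bot.line_to([*RS,z],15); s=bot.read_state(); print(z,s["contact_force"].round(1))
    if s["contact_force"][2]-f0>3: break
save("wrist","w_pl"); show("placed")
```

```text
75 23.3 [522.5 182.   75.7] [ 0.1  0.7 -2.3] 15.7
59 [ 0.6  0.6 -2.4]
58 [-0.1 -0.1 -1.8]
57 [-1.1 -0.3 -2.7]
56 [ 0.1 -0.6 -2.6]
55 [ 0.1 -0.4 -2.6]
54 [-0.6  0.3 -2.5]
53 [-1.2  0.7  2.7]
placed 25.5 [522.1 182.   53.3] [-2.2 -0.4  3.2] 16.2
```

View pics/w_pl.png

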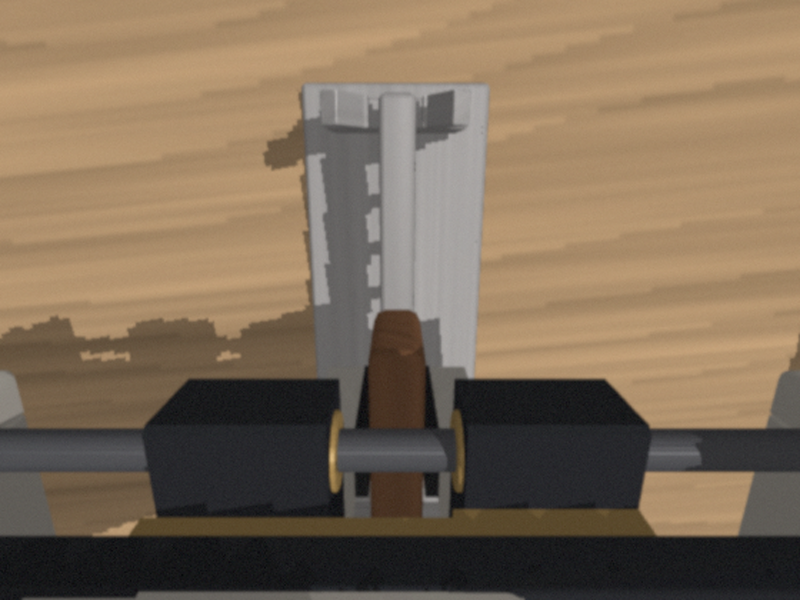

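Rake sits on the fork floors, in the slot, contact at the same height as at the start. Release, back off and look at everything.

Run:
```python
from h import *
bot.move_gripper(45); bot.line_to([*RS,130],100)
bot.move_ptp([500,0,380],down(-.1)); s=show("look"); save("wrist","w_fin")
import pickle; pickle.dump({x:s[x] for x in("tcp_pos","eef_rot")},open("s3.pkl","wb"))
```

```text
look 28.3 [499.7   0.5 378.4] [-0.3 -0.4 -0.4] 45.2
```

View pics/w_fin.png

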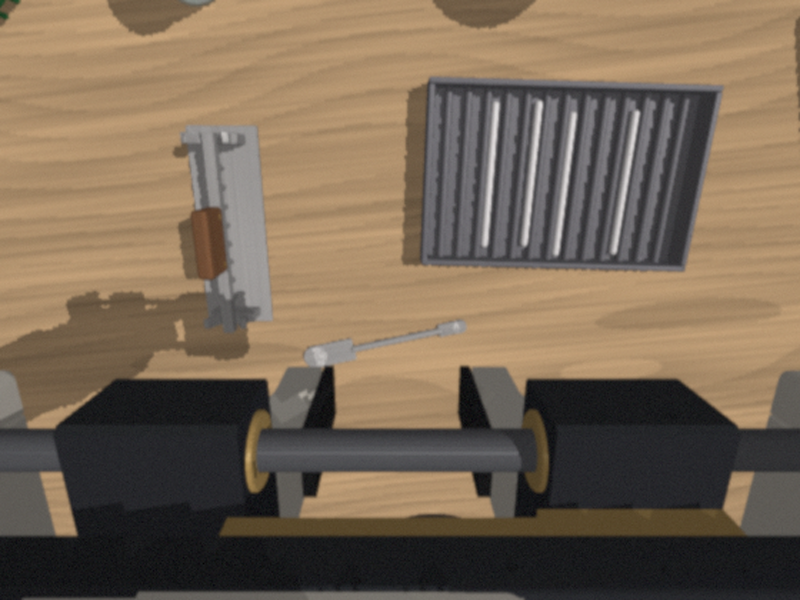

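Run:
```python
from h import *
import pickle
c,V=cam("wrist",pickle.load(open("s3.pkl","rb")))
g=back(c,V,[[193,210],[219,208],[225,274],[200,278]],93); print(g.mean(0))
M=R.from_euler('z',TA).as_matrix()[:2,:2]
print(((back(c,V,[[494,102],[486,245],[538,102],[525,244],[573,113],[556,252],[634,112],[614,251]],10)[:,:2]-TR)@M).round(1).tolist())
print(bot.read_state()["t"],bot.close_job())
```

```text
[521.04266776 173.82034739  93.        ]
[[73.1, 73.9], [-73.4, 70.1], [74.3, 29.1], [-71.2, 26.9], [64.8, -7.9], [-79.3, -8.6], [67.3, -70.2], [-76.5, -73.1]]
the job is handed in; nothing more can be done
28.3917 None
```

The rods are combed into grooves, the rake is back on its rest, and the job was handed in at about 28 s of the 72 s allowed. No verdict is reported.

I lifted the brown-gripped rake from its rest and swept the tray twice, from each end towards the middle, with the spine just clear of the walls. I then lowered the rake into the forks, let go and backed off.

**Rods:** From the last wrist pictures, all four lie along grooves centred at about y = +70, +30, -10 and -70 mm. They are within about 0.03 rad of the grooves, and each one's middle is within about 9 mm of centre along x. I judged their height only from apparent length and from how well they line up with the grooves.

**Rake:** It met the fork floors at a TCP height of 53.3 mm, against 53.2 mm when I gripped it. The picture just before letting go shows it straight in the far fork slot; the near fork was hidden by the gripper.

Two things did not go cleanly:
- **Second sweep:** there was a brief jam near y = -25 mm, about 25 N with the rake riding up about 3 mm. It cleared by itself, and the rods and the grip looked fine afterwards.
- **Final rake position:** my last estimate of the grip came out 8 mm off in y, (521, 174) against (522, 182). I put this down to reading the side face of the grip in a slanting view and did not re-measure it. The limit is 18 mm.

The last picture shows the scoop apparently undisturbed. I did not re-measure the beaker, mortar or jar, but nothing was moved near them.

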